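# Hold the ring lathe's guard open

## Robot

A 6-joint arm with a two-finger parallel gripper is mounted at the origin on the work surface. World frame = base frame: x ahead of the robot, y to its left, z up, the work surface at z = 0. Lengths are in m, angles in rad, forces in N, time in s.
With the tool pointing down it reaches from about 0.35 to 0.85 m from the base axis. Payload 8.1 kg.
Tool frame: the origin (TCP) lies midway between the tips of the shut fingers; the grasp point (between the pads) lies 19 mm behind it (robot.tcp_to_grasp is the distance from the TCP to the grasp point, in m); x points along the fingers, y is the direction in which the jaws open and shut, and the axes are right-handed (so a half turn about x gives the same grasp; the last joint's range is limited). The gripper opens to 93 mm and grips with 3 to 60 N. Pads are 15 mm wide; open, the fingers measure 128 mm over their backs; the gripper's body (75 mm by 188 mm) begins 65 mm behind the grasp point.
Start: joints at [1.185, 0.13, 1.488, -0, 1.523, -0.085], TCP at [0.178, 0.573, 0.219] pointing down, gripper open.
Joint ranges: [-2.96, 2.96], [-0.89, 2.26], [0.02, 2.5], [-1.34, 4.48], [0, 2.73], [-2.66, 2.66]. Speed limits (rad/s): [2.39, 2.39, 2.79, 3.14, 3.14, 3.14].

## Interface

Orientations are given as a rotation vector (axis times angle).
In Python, from plant import robot gives the robot as it stands.
- The arm moves only by the tool play_rows, never from a script. Its argument "plan" is a list of rows, each an object with "slide": the shift along the world's x, y, z as a fraction of full scale, a list of three; "roll": the turn about the world's z as a fraction of full scale; "fingers": the gripper command: -1 is shut, 1 is fully open, values between are in proportion. A call has 1 to 20 rows; each row shifts and turns the commanded pose from where the row before left it; what a row does not reach is not made up. Full scale, the value 1, is 30 mm for a shift and 8 degrees for a turn. A row lasts 1/8 s, in which the tool goes at most 62.5 mm and 10.7 degrees, less where a joint would pass 70% of its speed; a pose out of reach is approached as far as the arm can. A call with a number of a shift or a turn outside -1 to 1 is refused whole. A call with a gripper value outside its range is refused whole. The fingers move at their own pace and stop on an object; "squeeze" is the grip in N (left out, the last holds). Time passes only in rows, so rows that do not move let the fingers close. It gives the time, the measured TCP pose, the force and the opening at its end, in the units of the state.
- robot.read_state(): the state, without advancing time (a new reading comes with each control period).
- robot.read_camera(name): name is "scene" or "top"; returns the picture (480x640x3 uint8, red, green, blue); there is no depth.
- robot.get_calibration(name): a dict with "fx", "fy", "cx", "cy" (pixels), "R" (3x3) and "t" (3): a world point X has camera coordinates R X + t. Camera axes: x right, y down, z forward; pixel columns grow to the right and rows downward; lengths in m; the calibration is good to about 2 mm. A picture is of the moment at which its call begins. get_calibration takes no time and is no camera call.
- robot.close_job(): hands the job in, once; it reports no verdict.
Trained networks look in the newest picture that a camera, given by its name, has taken for a name from the list of things; names that differ only in an ending like _2 or _b are one class to them, and where a whole thing is asked for, a point or a joint stands for the part that bears it (a point fixed in the world has none). Each returns a list of dicts, best first, with "p" (0 to 1); they miss things now and then, are a little off and sometimes report something else, mostly with a low value. They report only what shows in the picture. A call takes as long as a camera call.
- robot.boxes_of(camera, target): "extent" ([centre column, centre row, width, height] in pixels, round what is visible of it).
- robot.regions_of(camera, target): "region" (480x640 bool, what is visible of it) and "extent" ([centre column, centre row, width, height] in pixels, round what is visible of it).
- robot.mark_of(camera, target): "point" ([column, row] in pixels: a listed point, or the origin of a listed thing).
The state is a dict: "t": time; "q": joint angles; "dq": joint speeds; "joint_torque": joint torques, N m; "tool_pos": TCP position; "orientation": TCP orientation; "force": force on the tool from outside, world axes, zero at the start; "wrist_torque": the same for the moment, N m; "opening": finger opening in m.
Only numpy, scipy, OpenCV 4.12 (cv2) and the standard library are available. Lean on these libraries where they do the work, as an engineer would, in place of code of your own. Each camera call takes 0.05 s, during which the arm holds its last target.

## Task

I want to take the finished ring off the little green lathe. With the guard still shut, draw the tailstock back along the bed until it rests fully against the yellow stop; then lift the clear guard by its orange bar and hold it open at 45 degrees. It falls shut by itself, so finish while still holding it there, with the tailstock still at its stop, and leave the other things on the bench where they are.

Things in the scene. Friction and masses are not known exactly. Their poses are not given: they have to be found in the camera images.
- lathe: green bench-top ring lathe, fixed to the bench, base 140 x 420 x 30 mm. Origin: centre of the base's underside, on the bench. Its y axis runs along the bed from the tailstock end (-y) to the headstock end (+y); its x axis points from the front (handle side of the guard, towards the robot) to the rear; z up. Headstock top 130 mm above the bench; yellow stop block at the tailstock end, top 66 mm above the bench
- tailstock (a joint): slide of the grey tailstock along the bed, in m: 0 = run up to the headstock, grows as it moves away from the headstock (lathe -y), 0.11 = against the yellow stop at the free end of the bed. Starts at 0 to 0.045. Stays where it is left; friction about 3 N
- tail_grip (a point): centre of the red block-shaped grip standing on top of the tailstock: 30 mm along lathe x, 22 mm along lathe y, 45 mm tall, its centre 132.5 mm above the bench; the tailstock's own top is 22.5 mm below this point. Moves with the tailstock; point axes are the lathe's axes
- guard (a joint): hinge of the clear guard over the chuck, in rad: 0 = shut (level), grows as the front edge is lifted up and back; 0.785 = 45 degrees open; limit 1.3. Gravity and a spring close it from any angle (about 2.5 N at the bar at 45 degrees); it does not stay open by itself
- guard_bar (a point): middle of the orange round bar handle at the front of the guard: 12 mm thick, 90 mm long, parallel to lathe y, 134 mm above the bench when shut, 174 mm from the hinge axis; free gap of 36 mm between bar and guard's front face, open air above, below and in front. Moves with the guard: at angle a it stands 134 mm + 174 mm x sin(a) above the bench and 174 mm x cos(a) in front (lathe -x) of the hinge
- guard_hinge (a point): middle of the guard's hinge axis, at the rear of the lathe, 134 mm above the bench; the axis is parallel to lathe y. The guard is 120 mm wide along it, a clear top plate with orange edges and a 55 mm deep front face hanging 130 mm in front of the hinge
- glue_stick: green glue stick standing upright, 30 mm across, 95 mm tall, behind the lathe; origin at the centre of its underside; a bystander, to be left where it is
- stamp: small turned wooden doming stamp standing upright, 48 mm across, 75 mm tall, behind the lathe; origin at the centre of its underside; a bystander, to be left where it is
- jar: glass jar with a lid, 76 mm across, 90 mm tall; origin at the centre of its underside; a bystander, to be left where it is
- punch_weight: polished steel weight, 84 mm across, 66 mm tall; origin at the centre of its underside; a bystander, to be left where it is
- parts_box: open clear plastic box with silver blanks, 110 x 75 x 45 mm; origin at the centre of its underside; a bystander, to be left where it is
- caliper: steel vernier caliper lying flat, 240 mm long, 9 mm thick; origin at the centre of its underside; a bystander, to be left where it is
- file: small file with a wooden handle lying flat, 185 mm long, 12 mm thick; origin at the centre of its underside; a bystander, to be left where it is

How it is judged:
On the way:
1. the tailstock is drawn back against its stop while the guard is still shut (value of joint tailstock above 0.105 m and value of joint guard below 0.06 rad), for 0.2 s.
At the end, for the whole second after the job is handed in: The tailstock is within 5 mm of its stop, the guard is open at 45 degrees give or take 6 degrees, still, and carried by the robot's fingers (more than 0.8 N of contact) through the last second (value of joint tailstock above 0.105 m and value of joint guard between 0.68 and 0.89 rad and velocity of joint guard between -0.1 and 0.1 rad/s and contact force between the fingers and guard above 0.8 N); the arm keeps its last pose, push and grip.
It fails at once if a bystander on the bench is moved by more than 20 mm (distance of any of glue_stick, stamp, jar, punch_weight, parts_box, caliper, file from where it was at the start of the episode above 0.02 m).
It also fails if it takes over 46 s, if anything falls off the work surface, if the arm or the gripper's body presses on something with over 40 N, if the wrist force passes 120 N, or if a joint passes its speed limit or range.

## Working session

There is one attempt and no reset: what is moved stays moved. The work goes in short steps, Python scripts to look and compute and a tool call to move; the robot and the scene stay as the last step left them, time stands still between calls to the robot, and variables do not carry over. Pictures are saved under pics/ and viewed, and the job is handed in when it is done.

Besides the shell and the picture viewer there is one more tool, called as name(argument=value, ...), one argument or row to a line, values as JSON. play_rows: Moves the arm, as the interface text tells. Its arguments: {"type":"object","properties":{"plan":{"type":"array","items":{"type":"object","properties":{"slide":{"type":"array","items":{"type":"number","minimum":-1,"maximum":1}},"roll":{"type":"number","minimum":-1,"maximum":1},"fingers":{"type":"number"}}}},"squeeze":{"type":"number"}},"required":["plan"]}

```bash
mkdir -p pics; ls
cat > h.py <<'E'
import numpy as np, cv2
from plant import robot
def snap(c,n):
    im=robot.read_camera(c); cv2.imwrite(f'pics/{n}.png',im[:,:,::-1]); return im
def ray(c,uv):
    k=robot.get_calibration(c);R=np.array(k['R']);t=np.array(k['t'])
    d=R.T@np.array([(uv[0]-k['cx'])/k['fx'],(uv[1]-k['cy'])/k['fy'],1]);o=-R.T@t
    return o,d
def atz(c,uv,z):
    o,d=ray(c,uv); return o+d*(z-o[2])/d[2]
def proj(c,X):
    k=robot.get_calibration(c);p=np.array(k['R'])@X+np.array(k['t'])
    return np.array([k['fx']*p[0]/p[2]+k['cx'],k['fy']*p[1]/p[2]+k['cy']])
def tri(a,b):
    (o1,d1),(o2,d2)=ray('scene',a),ray('top',b)
    s=np.linalg.lstsq(np.c_[d1,-d2],o2-o1,rcond=None)[0]
    p,q=o1+s[0]*d1,o2+s[1]*d2
    return (p+q)/2,np.linalg.norm(p-q)
E
python3 - <<'E'
from h import *
np.set_printoptions(precision=4,suppress=True)
print(robot.read_state())
for c in('scene','top'):
    snap(c,c+'0')
Z=dict(tail_grip=.1325,guard_bar=.134,guard_hinge=.134,lathe=0)
for n in Z:
    r={}
    for c in('scene','top'):
        m=robot.mark_of(c,n)
        for x in m[:2]: print(n,c,np.round(x['point'],1),round(x['p'],2),atz(c,x['point'],Z[n]))
        if m:r[c]=m[0]['point']
    if len(r)==2: print(tri(r['scene'],r['top']))
E
```

```text
pics
{'t': 0.0, 'q': array([ 1.1846,  0.1312,  1.4893,  0.    ,  1.523 , -0.0854]), 'dq': array([ 0.0011,  0.001 ,  0.0005, -0.002 ,  0.001 , -0.0004]), 'joint_torque': array([  0.001 , -55.9834, -49.1773,   0.0767,   0.035 ,  -0.0002]), 'tool_pos': array([0.1775, 0.5725, 0.2176]), 'orientation': array([ 0.2347,  1.5583, -0.2375]), 'force': array([-0.4172,  0.2824,  0.0206]), 'wrist_torque': array([-0.0132,  0.0119, -0.0046]), 'opening': 0.09318922022570034}
tail_grip scene [327.8 259.6] 0.6 [ 0.612  -0.0545  0.1325]
guard_bar scene [324.4 207.8] 0.7 [0.4927 0.0797 0.134 ]
guard_bar top [294.3 255.7] 0.57 [0.4946 0.074  0.134 ]
(array([0.4948, 0.0747, 0.1386]), np.float64(0.0026096818074269443))
guard_hinge scene [382.1 239. ] 0.87 [0.6745 0.086  0.134 ]
guard_hinge top [286.9 192.9] 0.59 [0.6693 0.0972 0.134 ]
(array([0.6709, 0.0967, 0.1231]), np.float64(0.0035389976195387535))
lathe scene [341.6 275.8] 0.66 [0.6097 0.0151 0.    ]
lathe top [309.8 222.8] 0.83 [0.6146 0.0345 0.    ]
lathe top [295.9 255.7] 0.5 [0.5148 0.0745 0.    ]
(array([ 0.6106,  0.0286, -0.0101]), np.float64(0.01697572790884928))
```

View pics/scene0.png

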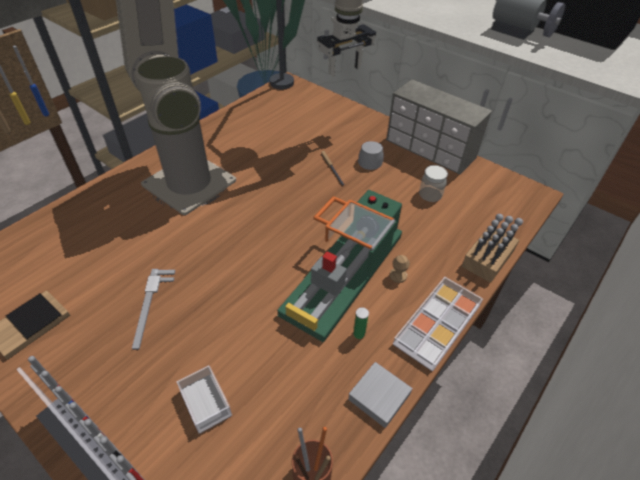

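View pics/top0.png

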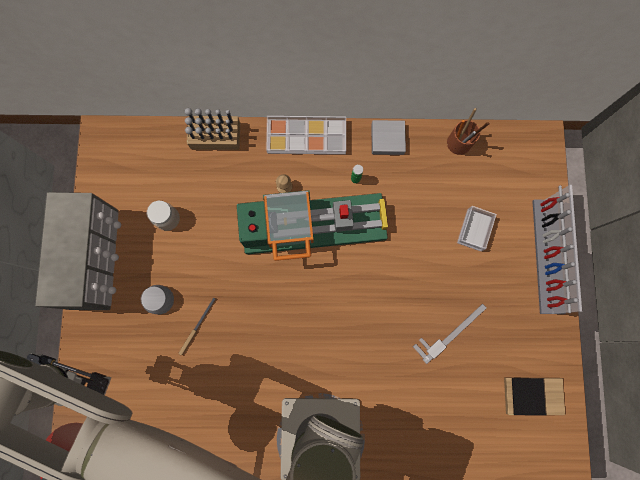

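The scene picture shows the lathe mid-table, with the red grip at about (329,260), the orange bar near (325,212) and the yellow stop at about (303,315). In the top picture the grip is at (344,211), the bar near (292,256) and the stop at (384,213). The file, jar, weight, caliper and box are all well clear, and the stamp and glue stick stand behind the lathe. Next I'll refine the positions by colour.

Run:
```python
from h import *
np.set_printoptions(precision=4,suppress=True)
C={}
for c in('scene','top'):
    im=cv2.imread(f'pics/{c}0.png'); hsv=cv2.cvtColor(im,cv2.COLOR_BGR2HSV).astype(int);H,S,V=hsv.transpose(2,0,1)
    x0,y0,x1,y1=(270,180,410,340) if c=='scene' else (225,180,400,275)
    cv2.imwrite(f'pics/{c}0z.png',cv2.resize(im[y0:y1,x0:x1],None,fx=4.5,fy=4.5,interpolation=cv2.INTER_CUBIC)[:600,:800] if c=='top' else cv2.resize(im[y0:y1,x0:x1],None,fx=3.7,fy=3.7,interpolation=cv2.INTER_CUBIC))
    roi=np.zeros_like(H,bool);roi[y0:y1,x0:x1]=1
    for n,m in dict(red=((H<4)|(H>174))&(S>170)&(V>90),yellow=(abs(H-25)<5)&(S>170)&(V>130),orange=(abs(H-11)<5)&(S>190)&(V>140)).items():
        k,l,s,ce=cv2.connectedComponentsWithStats((m&roi).astype(np.uint8))
        for i in range(1,k):
            if s[i,4]>8: print(c,n,s[i],ce[i], cv2.minAreaRect(np.argwhere(l==i)[:,::-1].astype(np.float32)))
for c in('top','scene'):
    for n in('tail_grip','guard_bar'):
        for r in robot.regions_of(c,n)[:2]: print(c,n,r['extent'],r['p'])
print(robot.mark_of('top','tail_grip'))
```

```text
scene red [370 197   5   4  16] [372.  198.5] ((372.0, 198.5), (3.0, 4.0), 90.0)
scene red [324 252  12  11  87] [329.2069 257.069 ] ((329.3000183105469, 256.9000244140625), (12.074767112731934, 7.602630615234375), 26.56505012512207)
top red [340 205   9  12  83] [343.494  209.8916] ((344.0, 210.5), (11.0, 8.0), 90.0)
top red [249 225   7   6  30] [251.8667 227.2333] ((252.0, 227.5), (6.0, 5.0), 0.0)
top yellow [379 199   8  25  66] [382.3182 210.0152] ((382.4154052734375, 210.82308959960938), (24.0627384185791, 5.82963228225708), 82.87498474121094)
top orange [307 193   5  36  49] [308.6122 208.898 ] ((308.84649658203125, 210.46534729003906), (35.124813079833984, 1.59205961227417), 84.2894058227539)
top orange [264 197   2  11  12] [264.8333 201.75  ] ((264.5, 202.0), (10.0, 1.0), 90.0)
top orange [265 209   4  24  24] [266.5 220.5] ((266.5000305175781, 220.50001525878906), (23.177148818969727, 0.9053573608398438), 84.80557250976562)
top orange [288 238  18   4  29] [296.069 239.931] ((296.4846496582031, 239.876953125), (1.8605209589004517, 17.116792678833008), 82.87498474121094)
top orange [274 238  39  22 166] [292.3554 252.    ] ((292.9753723144531, 248.7294921875), (18.46929168701172, 39.654659271240234), 84.80557250976562)
top tail_grip [333.1, 215.8, 42.1, 30.9] 0.79
top guard_bar [289.5, 227.9, 43.7, 70.5] 0.78
scene tail_grip [329.3, 271.2, 36.0, 45.9] 0.86
scene guard_bar [354.2, 223.4, 80.8, 54.9] 0.64
[]
```

```bash
sleep 1
```

```text
(no output)
```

View pics/top0z.png

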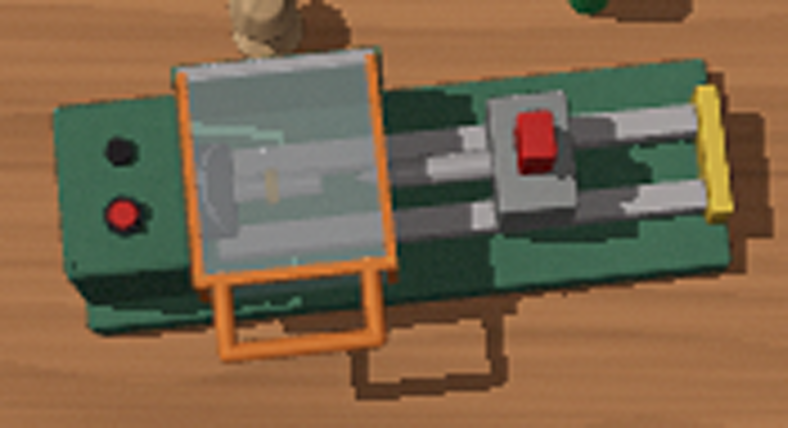

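View pics/scene0z.png

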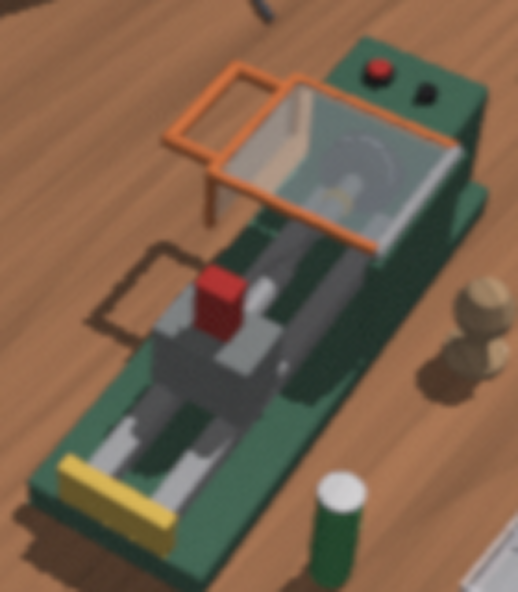

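The zooms show the bar ends at crop (222,355) and (382,341), the base's front edge running from (92,333) to (728,270), and the grip's top face centred near (535,137). Converting these to positions.

Run:
```python
from h import *
np.set_printoptions(precision=4,suppress=True)
T=lambda u,v:((u+.5)/4.5-.5+225,(v+.5)/4.5-.5+180)
S=lambda u,v:((u+.5)/3.7-.5+270,(v+.5)/3.7-.5+180)
def p(n,a,b,z,f=T,c='top'):
    A,B=atz(c,f(*a),z),atz(c,f(*b),z);d=A-B
    print(n,A,B,'mid',(A+B)/2,'len',np.linalg.norm(d),'yaw',np.degrees(np.arctan2(-d[0],d[1])))
p('bar',(222,353),(382,339),.134)
p('baseedge',(92,333),(728,270),0)
p('basetopfar',(703,62),(728,270),.03)
p('stop',(707,88),(719,217),.066)
p('hinge',(176,72),(380,52),.134)
p('grip top',(535,113),(539,163),.155)
p('sbar',(240,68),(170,136),.134,S,'scene')
p('sgriptop',(222,266),(222,298),.155,S,'scene')
p('sgriptop',(198,280),(246,285),.155,S,'scene')
print(tri(S(222,282),T(537,138)))
for c in('scene','top'):print(c, robot.get_calibration(c)['fx'], ray(c,(0,0))[0])
```

```text
bar [0.4876 0.1287 0.134 ] [0.497 0.033 0.134] mid [0.4923 0.0809 0.134 ] len 0.09612459728244097 yaw 5.599450085946158
baseedge [0.5196 0.2247 0.    ] [ 0.5657 -0.1939  0.    ] mid [0.5427 0.0154 0.    ] len 0.4211284020633544 yaw 6.285934834548296
basetopfar [ 0.6993 -0.1753  0.03  ] [ 0.5602 -0.1897  0.03  ] mid [ 0.6298 -0.1825  0.03  ] len 0.13987357536208983 yaw -84.08632853631178
stop [ 0.6722 -0.173   0.066 ] [ 0.5878 -0.1795  0.066 ] mid [ 0.63   -0.1763  0.066 ] len 0.08466990889335284 yaw -85.59228856513994
hinge [0.6609 0.1608 0.134 ] [0.6749 0.0362 0.134 ] mid [0.6679 0.0985 0.134 ] len 0.12536248811946343 yaw 6.3940767368251175
grip top [ 0.6321 -0.0576  0.155 ] [ 0.6013 -0.06    0.155 ] mid [ 0.6167 -0.0588  0.155 ] len 0.03088068727741246 yaw -85.5706458449919
sbar [0.4892 0.1277 0.134 ] [0.4956 0.0392 0.134 ] mid [0.4924 0.0835 0.134 ] len 0.08867862720795873 yaw 4.143436914027005
sgriptop [ 0.6109 -0.0473  0.155 ] [ 0.6277 -0.0684  0.155 ] mid [ 0.6193 -0.0579  0.155 ] len 0.027005852564866407 yaw 38.585988765479655
sgriptop [ 0.6066 -0.0666  0.155 ] [ 0.6327 -0.05    0.155 ] mid [ 0.6196 -0.0583  0.155 ] len 0.030928288162040955 yaw 122.60149486871985
(array([ 0.6179, -0.058 ,  0.1537]), np.float64(0.0025050495187171136))
scene 472.8127000720813 [ 1.051  -0.6485  1.0057]
top 525.8392251206379 [0.2833 0.0199 1.5373]
```

Run:
```python
from h import *
from scipy.spatial.transform import Rotation as Ro
np.set_printoptions(precision=4,suppress=True)
s=robot.read_state();R=Ro.from_rotvec(s['orientation']).as_matrix();print(R,s['t'])
a=np.degrees(np.arctan2(R[1,1],R[0,1]));print('jaw yaw',a,'need',(5.6-a+90)%180-90, 'q6',s['q'][5])
print(np.array([.618,-.058,.22])-s['tool_pos'])
```

```text
[[ 0.      0.2963  0.9551]
 [ 0.0001  0.9551 -0.2963]
 [-1.      0.0001 -0.    ]] 0.75
jaw yaw 72.76551977940163 need -67.16551977940163 q6 -0.08540185522391124
[ 0.4403 -0.6311  0.0013]
```

play_rows(
  plan=[
    {"slide": [0.7,-1,0.05],"roll": -0.42,"fingers": 1},
    {"slide": [0.7,-1,0.05],"roll": -0.42,"fingers": 1},
    {"slide": [0.7,-1,0.05],"roll": -0.42,"fingers": 1},
    {"slide": [0.7,-1,0.05],"roll": -0.42,"fingers": 1},
    {"slide": [0.7,-1,0.05],"roll": -0.42,"fingers": 1},
    {"slide": [0.7,-1,0.05],"roll": -0.42,"fingers": 1},
    {"slide": [0.7,-1,0.05],"roll": -0.42,"fingers": 1},
    {"slide": [0.7,-1,0.05],"roll": -0.42,"fingers": 1},
    {"slide": [0.7,-1,0.05],"roll": -0.42,"fingers": 1},
    {"slide": [0.7,-1,0.05],"roll": -0.42,"fingers": 1},
    {"slide": [0.7,-1,0],"roll": -0.42,"fingers": 1},
    {"slide": [0.7,-1,0],"roll": -0.42,"fingers": 1},
    {"slide": [0.7,-1,0],"roll": -0.42,"fingers": 1},
    {"slide": [0.7,-1,0],"roll": -0.42,"fingers": 1},
    {"slide": [0.7,-1,0],"roll": -0.42,"fingers": 1},
    {"slide": [0.7,-1,0],"roll": -0.42,"fingers": 1},
    {"slide": [0.7,-1,0],"roll": -0.42,"fingers": 1},
    {"slide": [0.7,-1,0],"roll": -0.42,"fingers": 1},
    {"slide": [0.7,-1,0],"roll": -0.42,"fingers": 1},
    {"slide": [0.7,-1,0],"roll": -0.42,"fingers": 1},
  ],
  squeeze=20,
)

```text
t: 3.25
tool_pos: [0.5984, -0.028, 0.2337]
orientation: [1.139, 1.252, -1.139]
force: [0.2, -0.2, -0.0]
opening: 0.0929
```

play_rows(
  plan=[
    {"slide": [0.65,-1,0],"roll": 0,"fingers": 1},
    {"slide": [0,0,-0.5],"roll": 0,"fingers": 1},
    {"slide": [0,0,-0.5],"roll": 0,"fingers": 1},
    {"slide": [0,0,0],"roll": 0,"fingers": 1},
  ],
)

```text
t: 3.75
tool_pos: [0.6155, -0.0557, 0.2011]
orientation: [1.135, 1.258, -1.139]
force: [-0.6, -0.1, -0.4]
opening: 0.0928
```

Run:
```python
from h import *
from scipy.spatial.transform import Rotation as Ro
s=robot.read_state();R=Ro.from_rotvec(s['orientation']).as_matrix();print(s['tool_pos'],np.degrees(np.arctan2(R[1,1],R[0,1])),s['t'],s['q'])
im=snap('scene','s1'); cv2.imwrite('pics/s1z.png',cv2.resize(im[180:340,270:410,::-1],None,fx=3.7,fy=3.7,interpolation=cv2.INTER_CUBIC))
im=snap('top','t1'); cv2.imwrite('pics/t1z.png',cv2.resize(im[180:275,225:400,::-1],None,fx=4.5,fy=4.5,interpolation=cv2.INTER_CUBIC))
print(proj('scene',s['tool_pos']),[(proj('scene',s['tool_pos']+R[:,1]*k)+.5-[270,180])*3.7 for k in(-.0465,0,.0465)])
```

```text
[ 0.61550035 -0.0557372   0.20106527] 5.621738745582774 3.75 [-1.73373360e-01  1.91074678e-01  1.45302407e+00  2.01733629e-04
  1.50176395e+00 -2.71502838e-01]
[329.63957143 241.44691789] [array([160.88533343, 197.94603152]), array([222.51641429, 229.2035962 ]), array([286.08723252, 261.44494155])]
```

View pics/s1z.png

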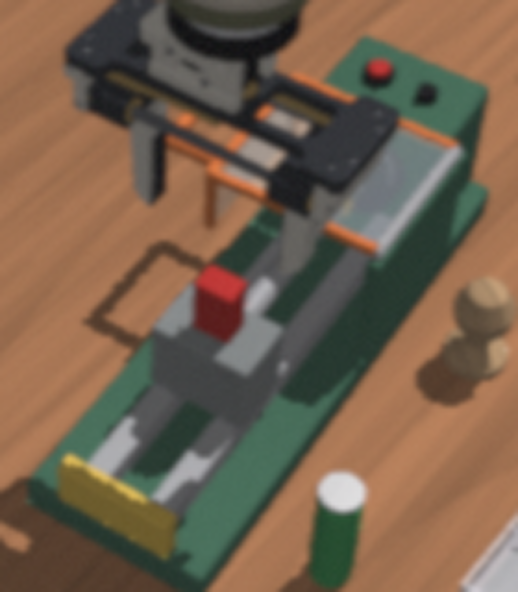

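View pics/t1z.png

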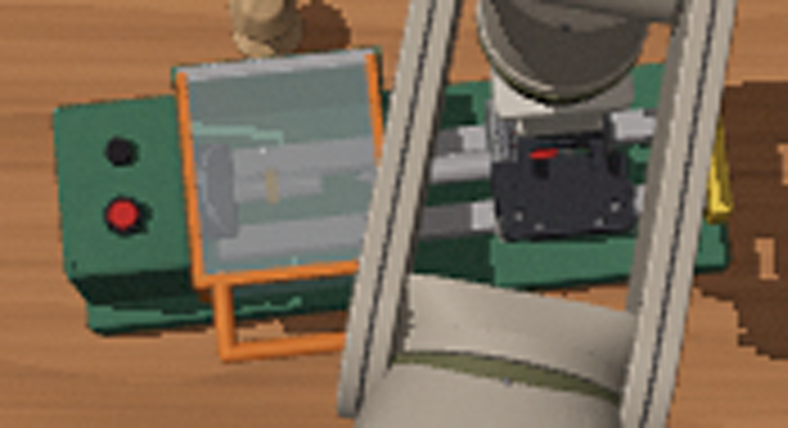

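The scene picture shows the fingertips at (150,200) and (297,270), on either side of the grip line and as predicted. The top picture shows the guard still shut. Descending and gripping.

play_rows(
  plan=[
    {"slide": [0.08,-0.08,-0.7],"roll": 0,"fingers": 1},
    {"slide": [0,0,-0.7],"roll": 0,"fingers": 1},
    {"slide": [0,0,-0.7],"roll": 0,"fingers": 1},
    {"slide": [0,0,-0.6],"roll": 0,"fingers": 1},
    {"slide": [0,0,0],"roll": 0,"fingers": 1},
    {"slide": [0,0,0],"roll": 0,"fingers": -0.6},
    {"slide": [0,0,0],"roll": 0,"fingers": -0.6},
    {"slide": [0,0,0],"roll": 0,"fingers": -0.6},
    {"slide": [0,0,0],"roll": 0,"fingers": -0.6},
    {"slide": [0,0,0],"roll": 0,"fingers": -0.6},
    {"slide": [0,0,0],"roll": 0,"fingers": -0.6},
  ],
  squeeze=20,
)

```text
t: 5.22
tool_pos: [0.6196, -0.0593, 0.1226]
orientation: [1.137, 1.254, -1.137]
force: [-0.2, 1.0, 0.7]
opening: 0.0373
```

play_rows(
  plan=[
    {"slide": [0,0,0],"roll": 0,"fingers": -0.8},
    {"slide": [0,0,0],"roll": 0,"fingers": -0.8},
    {"slide": [0,0,0],"roll": 0,"fingers": -0.8},
    {"slide": [0,0,0],"roll": 0,"fingers": -0.8},
  ],
  squeeze=25,
)

```text
t: 5.72
tool_pos: [0.6184, -0.0594, 0.1225]
orientation: [1.136, 1.256, -1.139]
force: [-6.5, -0.8, 3.7]
opening: 0.0301
```

play_rows(
  plan=[
    {"slide": [0.0,-0.3,0],"fingers": -0.8},
    {"slide": [0.05,-0.5,0],"fingers": -0.8},
    {"slide": [0.05,-0.5,0],"fingers": -0.8},
    {"slide": [0.05,-0.5,0],"fingers": -0.8},
    {"slide": [0.03,-0.3,0],"fingers": -0.8},
    {"slide": [0,0,0],"fingers": -0.8},
  ],
)

```text
$.plan[0]: bad value
```

Each row needs every field, so I'm adding the roll.

play_rows(
  plan=[
    {"slide": [0.0,-0.3,0],"roll": 0,"fingers": -0.8},
    {"slide": [0.05,-0.5,0],"roll": 0,"fingers": -0.8},
    {"slide": [0.05,-0.5,0],"roll": 0,"fingers": -0.8},
    {"slide": [0.05,-0.5,0],"roll": 0,"fingers": -0.8},
    {"slide": [0.03,-0.3,0],"roll": 0,"fingers": -0.8},
    {"slide": [0,0,0],"roll": 0,"fingers": -0.8},
  ],
)

```text
t: 6.48
tool_pos: [0.6258, -0.1247, 0.1226]
orientation: [1.138, 1.251, -1.138]
force: [6.5, -2.0, -3.3]
opening: 0.0298
```

play_rows(
  plan=[
    {"slide": [0.05,-0.2,0],"roll": 0,"fingers": -0.8},
    {"slide": [0.03,-0.2,0],"roll": 0,"fingers": -0.8},
    {"slide": [0,0,0],"roll": 0,"fingers": -0.8},
  ],
)

```text
t: 6.85
tool_pos: [0.6271, -0.1359, 0.1226]
orientation: [1.137, 1.253, -1.139]
force: [-2.5, -2.5, 0.1]
opening: 0.0302
```

play_rows(
  plan=[
    {"slide": [0.02,-0.2,0],"roll": 0,"fingers": -0.8},
    {"slide": [0.02,-0.2,0],"roll": 0,"fingers": -0.8},
    {"slide": [0,0,0],"roll": 0,"fingers": -0.8},
  ],
)

```text
t: 7.22
tool_pos: [0.6283, -0.1461, 0.1225]
orientation: [1.138, 1.255, -1.137]
force: [-4.6, 4.6, 3.0]
opening: 0.0298
```

play_rows(
  plan=[
    {"slide": [0.01,-0.15,0],"roll": 0,"fingers": -0.8},
    {"slide": [0,0,0],"roll": 0,"fingers": -0.8},
    {"slide": [0,0,0],"roll": 0,"fingers": -0.8},
  ],
)

```text
t: 7.6
tool_pos: [0.6283, -0.1468, 0.1225]
orientation: [1.139, 1.26, -1.134]
force: [-8.2, 17.4, 6.0]
opening: 0.0299
```

Run:
```python
from h import *
s=robot.read_state();print(s['tool_pos'],s['force'],s['t'])
im=snap('scene','s2'); cv2.imwrite('pics/s2z.png',cv2.resize(im[180:340,270:410,::-1],None,fx=3.7,fy=3.7,interpolation=cv2.INTER_CUBIC))
```

```text
[ 0.62833886 -0.14680308  0.1224575 ] [-8.20457452 17.43079112  5.98226381] 7.6
```

View pics/s2z.png

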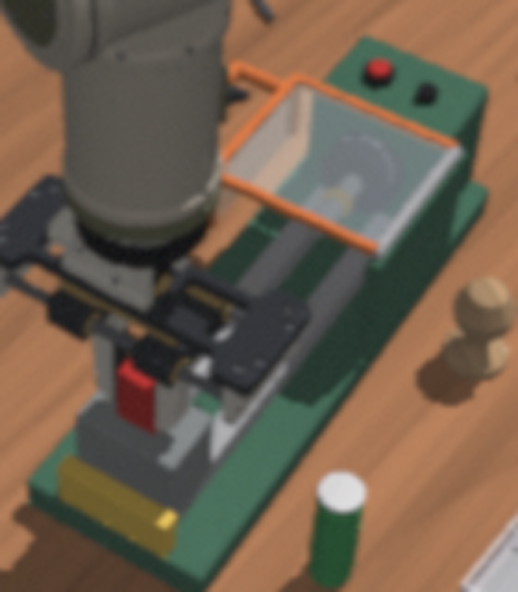

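The scene picture shows the tailstock's face against the yellow stop and the guard shut. The y force rose to 17 N with no further motion, which confirms contact. Releasing the grip and moving over to the bar.

play_rows(
  plan=[
    {"slide": [0,0,0],"roll": 0,"fingers": 0.2},
    {"slide": [0,0,0],"roll": 0,"fingers": 0.2},
    {"slide": [0,0,0],"roll": 0,"fingers": 0.2},
    {"slide": [0,0,0],"roll": 0,"fingers": 0.2},
    {"slide": [0,0,0.7],"roll": 0,"fingers": 0.2},
    {"slide": [0,0,0.8],"roll": 0,"fingers": 0.2},
    {"slide": [0,0,0.9],"roll": 0,"fingers": 0.2},
    {"slide": [0,0,0.9],"roll": 0,"fingers": -0.33},
    {"slide": [-0.5,0.85,0],"roll": 0,"fingers": -0.33},
    {"slide": [-0.5,0.85,0],"roll": 0,"fingers": -0.33},
    {"slide": [-0.5,0.85,0],"roll": 0,"fingers": -0.33},
    {"slide": [-0.5,0.85,0],"roll": 0,"fingers": -0.33},
    {"slide": [-0.5,0.85,0],"roll": 0,"fingers": -0.33},
    {"slide": [-0.5,0.85,0],"roll": 0,"fingers": -0.33},
    {"slide": [-0.5,0.85,0],"roll": 0,"fingers": -0.33},
    {"slide": [-0.5,0.85,0],"roll": 0,"fingers": -0.33},
    {"slide": [-0.5,0.85,0],"roll": 0,"fingers": -0.33},
    {"slide": [0,0,-0.6],"roll": 0,"fingers": -0.33},
    {"slide": [0,0,0],"roll": 0,"fingers": -0.33},
  ],
)

```text
t: 10.02
tool_pos: [0.4933, 0.0783, 0.2027]
orientation: [1.136, 1.255, -1.139]
force: [-0.6, 0.9, 0.1]
opening: 0.0313
```

Run:
```python
from h import *
from scipy.spatial.transform import Rotation as Ro
np.set_printoptions(precision=4,suppress=True)
s=robot.read_state();print(s['tool_pos'],s['force'],s['t'],s['opening'])
R=Ro.from_rotvec(s['orientation']).as_matrix();print(np.degrees(np.arctan2(R[1,1],R[0,1])))
for c,x0,y0 in(('scene',270,160),('top',240,180)):
    im=snap(c,c[0]+'3'); cv2.imwrite(f'pics/{c[0]}3z.png',cv2.resize(im[y0:y0+150,x0:x0+150,::-1],None,fx=4,fy=4,interpolation=cv2.INTER_CUBIC))
    m=robot.mark_of(c,'guard_bar')
    for x in m: print(c,x,atz(c,x['point'],.134))
    m=robot.mark_of(c,'tail_grip')
    for x in m: print(c,x,atz(c,x['point'],.1325))
```

```text
[0.4933 0.0783 0.2027] [-0.5838  0.8915  0.1129] 10.025 0.031279536830233434
5.581753285399698
scene {'point': [320.7, 208.0], 'p': 0.93} [0.4856 0.0726 0.134 ]
scene {'point': [307.3, 285.8], 'p': 0.97} [ 0.6254 -0.1466  0.1325]
top {'point': [374.2, 208.8], 'p': 0.75} [ 0.6271 -0.1432  0.1325]
top {'point': [456.0, 331.7], 'p': 0.24} [ 0.2961 -0.3557  0.1325]
```

View pics/s3z.png

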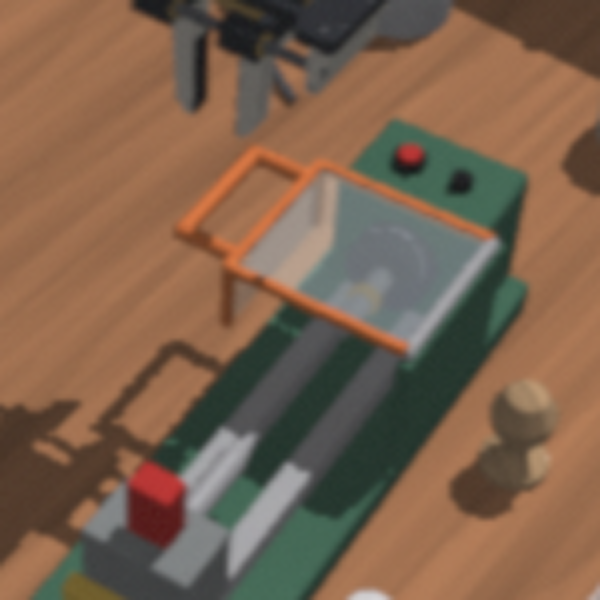

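View pics/t3z.png

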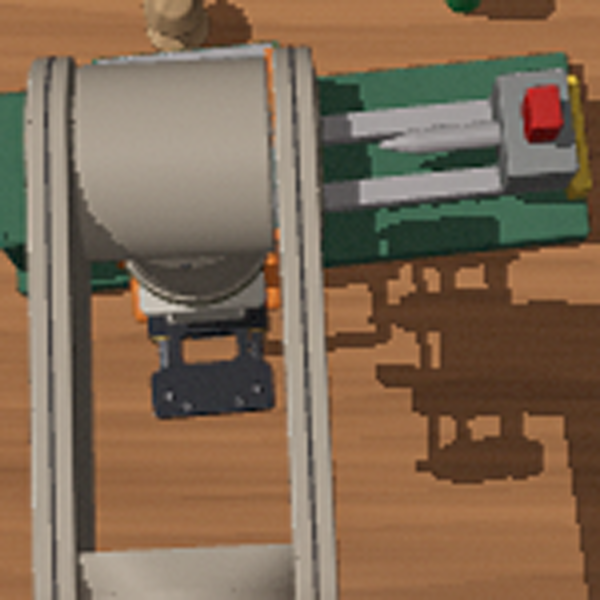

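The pictures show the tailstock still against the stop and the guard shut. The fingers, open 31 mm, hang above the bar, whose ends are at scene crop (258,155) and (182,228). Descending.

play_rows(
  plan=[
    {"slide": [-0.03,0.05,-0.7],"roll": 0,"fingers": -0.33},
    {"slide": [0,0,-0.6],"roll": 0,"fingers": -0.33},
    {"slide": [0,0,-0.5],"roll": 0,"fingers": -0.33},
    {"slide": [0,0,-0.3],"roll": 0,"fingers": -0.33},
    {"slide": [0,0,0],"roll": 0,"fingers": -0.33},
  ],
)

```text
t: 10.95
tool_pos: [0.4925, 0.0801, 0.1398]
orientation: [1.137, 1.255, -1.138]
force: [0.3, 0.6, 0.4]
opening: 0.0312
```

Run:
```python
from h import *
s=robot.read_state();print(s['tool_pos'],s['force'],s['t'],s['opening'])
im=snap('scene','s4'); cv2.imwrite('pics/s4z.png',cv2.resize(im[140:260,270:390,::-1],None,fx=5,fy=5,interpolation=cv2.INTER_CUBIC))
```

```text
[0.49254603 0.08009615 0.13983297] [0.30947316 0.62884951 0.43563974] 10.95 0.031197615826524246
```

View pics/s4z.png

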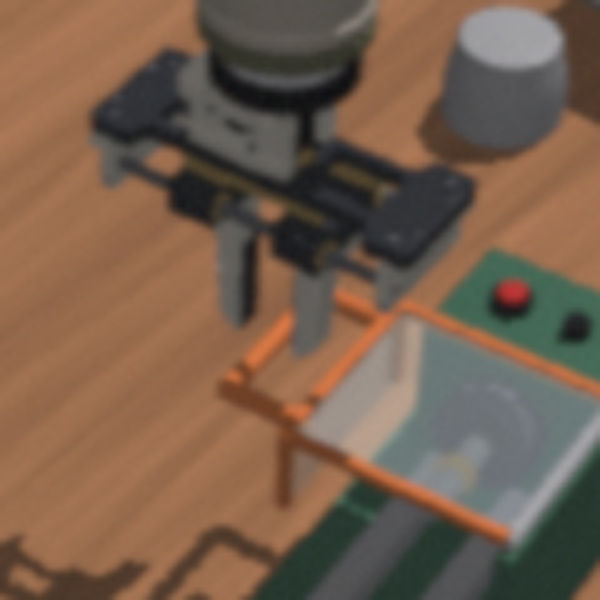

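The tips straddle the bar, with the front finger at (235,320) and the rear one at (310,350) inside the gap. Going down 21 mm and closing.

play_rows(
  plan=[
    {"slide": [0,0,-0.4],"roll": 0,"fingers": -0.33},
    {"slide": [0,0,-0.3],"roll": 0,"fingers": -0.33},
    {"slide": [0,0,0],"roll": 0,"fingers": -0.33},
    {"slide": [0,0,0],"roll": 0,"fingers": -1},
    {"slide": [0,0,0],"roll": 0,"fingers": -1},
    {"slide": [0,0,0],"roll": 0,"fingers": -1},
    {"slide": [0,0,0],"roll": 0,"fingers": -1},
    {"slide": [0,0,0],"roll": 0,"fingers": -1},
  ],
  squeeze=20,
)

```text
t: 12.0
tool_pos: [0.492, 0.0801, 0.1194]
orientation: [1.136, 1.255, -1.139]
force: [-6.5, -0.8, 2.1]
opening: 0.0118
```

play_rows(
  plan=[
    {"slide": [0,0,0.45],"roll": 0,"fingers": -1},
    {"slide": [0.05,0.005,0.45],"roll": 0,"fingers": -1},
    {"slide": [0.09,0.01,0.45],"roll": 0,"fingers": -1},
    {"slide": [0.12,0.01,0.44],"roll": 0,"fingers": -1},
    {"slide": [0.16,0.015,0.43],"roll": 0,"fingers": -1},
    {"slide": [0,0,0],"roll": 0,"fingers": -1},
  ],
)

```text
t: 12.75
tool_pos: [0.5046, 0.0815, 0.188]
orientation: [1.136, 1.256, -1.139]
force: [-12.0, -0.2, 1.1]
opening: 0.0114
```

play_rows(
  plan=[
    {"slide": [0.14,0.02,0.41],"roll": 0,"fingers": -1},
    {"slide": [0.21,0.02,0.4],"roll": 0,"fingers": -1},
    {"slide": [0.25,0.025,0.38],"roll": 0,"fingers": -1},
    {"slide": [0,0,0],"roll": 0,"fingers": -1},
  ],
)

```text
t: 13.25
tool_pos: [0.5238, 0.0836, 0.2247]
orientation: [1.138, 1.254, -1.137]
force: [-11.7, 0.5, 2.7]
opening: 0.0115
```

play_rows(
  plan=[
    {"slide": [0.23,0.03,0.33],"roll": 0,"fingers": -1},
    {"slide": [0.25,0.03,0.28],"roll": 0,"fingers": -1},
    {"slide": [0,0,0],"roll": 0,"fingers": -1},
    {"slide": [0,0,0],"roll": 0,"fingers": -1},
  ],
)

```text
t: 13.75
tool_pos: [0.5377, 0.0852, 0.2427]
orientation: [1.137, 1.254, -1.137]
force: [-11.2, -0.9, 4.8]
opening: 0.011
```

Run:
```python
from h import *
np.set_printoptions(precision=4,suppress=True)
s=robot.read_state();print(s['tool_pos'],s['force'],s['t'],s['opening'])
for c,x0,y0 in(('scene',270,120),('top',240,150)):
    im=snap(c,c[0]+'5'); cv2.imwrite(f'pics/{c[0]}5z.png',cv2.resize(im[y0:y0+220,x0:x0+150,::-1],None,fx=2.7,fy=2.7,interpolation=cv2.INTER_CUBIC))
    for n,z in(('guard_bar',.257),('tail_grip',.1325)):
        for x in robot.mark_of(c,n)[:1]: print(c,n,x,atz(c,x['point'],z))
```

```text
[0.5377 0.0852 0.2427] [-11.2173  -0.8753   4.8148] 13.75 0.011023148499986892
scene guard_bar {'point': [339.1, 181.2], 'p': 0.93} [0.5396 0.073  0.257 ]
scene tail_grip {'point': [308.4, 281.5], 'p': 0.64} [ 0.6193 -0.1355  0.1325]
top guard_bar {'point': [379.6, 208.0], 'p': 0.64} [ 0.5988 -0.1423  0.257 ]
top tail_grip {'point': [376.2, 209.3], 'p': 0.59} [ 0.6258 -0.1487  0.1325]
```

View pics/s5z.png

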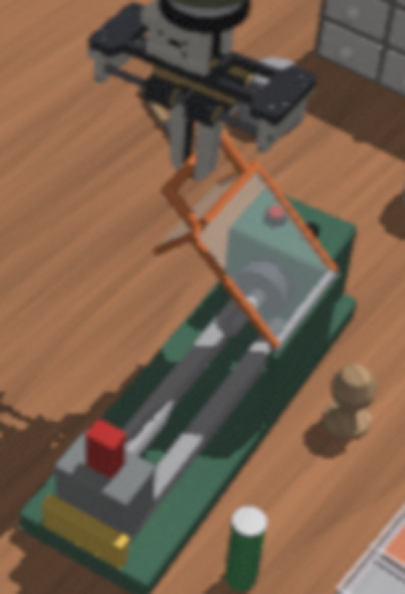

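View pics/t5z.png

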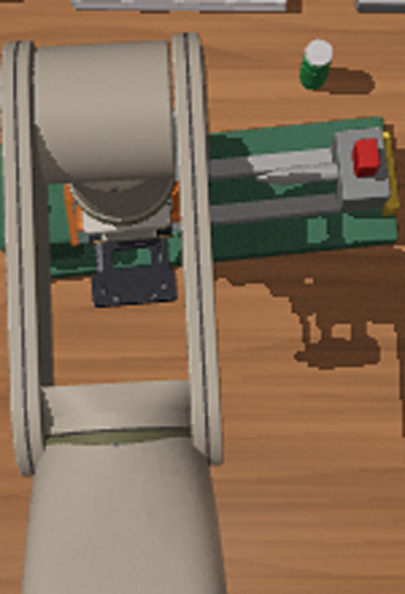

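Run:
```python
from h import *
np.set_printoptions(precision=1,suppress=True)
th=np.radians(6.1);xl=np.array([np.cos(th),np.sin(th),0]);yl=np.array([-np.sin(th),np.cos(th),0])
bar0=np.array([.4915,.082,.134]);h=bar0+.174*xl
im=cv2.imread('pics/s5.png');im=cv2.resize(im[130:250,300:420],None,fx=5,fy=5,interpolation=cv2.INTER_CUBIC)
for a,col in((.68,(255,0,0)),(.77,(0,255,0)),(.86,(255,0,255))):
    f=lambda r,y,d=0: h-xl*(r*np.cos(a)+d*-np.sin(a)*-1*-1)+np.array([0,0,r*np.sin(a)])+yl*y
    P=[f(0,-.06),f(.13,-.06),f(.174,-.045),f(.174,.045)]
    p=[tuple(int(v) for v in (proj('scene',X)-[300,130]+.5)*5) for X in P]
    for u,v in zip(p,p[1:]): cv2.line(im,u,v,col,1)
    print(a,p)
cv2.imwrite('pics/s5o.png',im)
```

```text
0.68 [(355, 595), (189, 394), (148, 308), (244, 210)]
0.77 [(355, 595), (204, 387), (167, 297), (263, 199)]
0.86 [(355, 595), (220, 382), (189, 289), (284, 191)]
```

View pics/s5o.png

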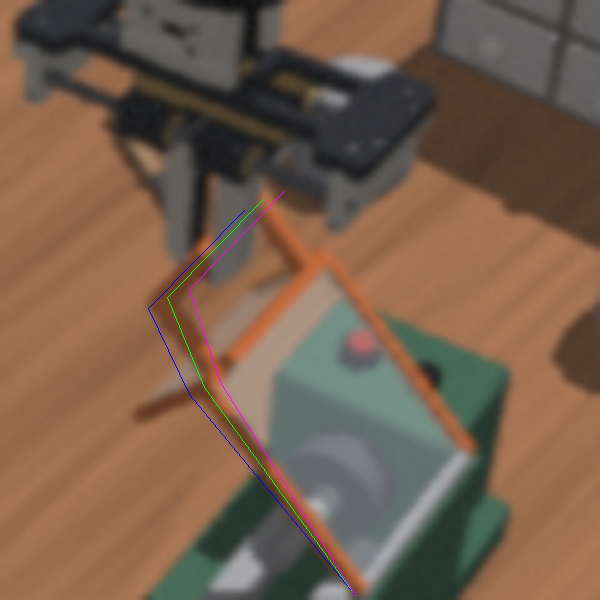

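The overlay puts the bar and arm on the green line, which is 0.77 rad. Arm kinematics give 0.75–0.79 rad, so all the estimates fall inside 0.68–0.89. One settling check, then I hand in.

play_rows(
  plan=[
    {"slide": [0,0,0],"roll": 0,"fingers": -1},
    {"slide": [0,0,0],"roll": 0,"fingers": -1},
    {"slide": [0,0,0],"roll": 0,"fingers": -1},
    {"slide": [0,0,0],"roll": 0,"fingers": -1},
  ],
)

```text
t: 14.55
tool_pos: [0.5376, 0.0852, 0.2425]
orientation: [1.137, 1.254, -1.138]
force: [-11.6, -0.4, 6.3]
opening: 0.0111
```

Run:
```python
from h import *
s=robot.read_state();print(s['tool_pos'],s['force'],abs(s['dq']).max(),s['opening'],s['t'])
if abs(s['tool_pos']-[.5377,.0852,.2427]).max()<.002 and .009<s['opening']<.014: print(robot.close_job())
```

```text
[0.53757234 0.0851938  0.24253884] [-11.55935156  -0.3572308    6.31216545] 0.0020838120697816423 0.011063535729051242 14.55
the job is handed in; nothing more can be done
None
```

I handed in the job at about 14.6 s, with the guard held open at roughly 45 degrees and the tailstock against its yellow stop. The hand-in reports no verdict.

- **Tailstock:** I gripped the red block and drew it back about 88 mm with the guard shut. It stopped moving as the push rose to 17 N. The last pictures show it still at the stop.
- **Guard:** I gripped the orange bar (fingers about 11 mm apart) and lifted it along its arc. The arm was still in the final check.
- **Angle:** the three estimates differ slightly but all lie within 0.68–0.89 rad. Tool height gives 0.79, backward travel gives 0.75 and the picture overlay gives about 0.77.
- **Forces:** the tool reads a steady sideways load of about 12 N from the grip on the bar, well below the limits.
- **Failed or disagreeing check:** with the guard raised, the network placed the bar on the tailstock in the top camera, because the arm hid the real bar. I ignored that reading.
- **Bystanders:** the arm went nowhere near them, and those visible in the last pictures looked untouched. I did not measure their positions.

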